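# Switch the blender off and take its filler cap off

### The job

Slide the blender's speed slider to OFF, the setting marked by the long raised rib across its track. Then unscrew the filler cap on top of the jug - nobody knows which way its thread runs, so try it one way and, if it stops, the other - lift it off, and finish while still holding it in the gripper, level and still, at least 5 cm above where it sat. Leave the slider at OFF and the cup, the salt shaker and the sponge beside the blender where they are.

Things in the scene. Friction and masses are not known exactly. Their poses are not given: they have to be found in the camera images.
- blender: The blender, fixed to the counter, turned by up to 20 degrees: a grey base 240 mm (its x) by 200 mm (its y), top 45 mm above the counter; origin at the centre of its underside. On it a round glass jug, 106 mm across at its level grey lid, axis 55 mm to +x of the origin; lid top 140 mm above the counter. The slider is on the base's -x side.
- neck (a point): Centre of the jug lid's top, 140 mm above the counter, on the axis of the neck (20 mm high, hidden in the cap). The cap meets a hard stop within 15 degrees in the wrong direction; in the right one it turns easily, is free from 50 degrees on, meets an end stop at about 70. Which direction is right varies and does not show. Until free it lifts 2 mm; once 20 mm up it is clear of the neck.
- cap: The ribbed black filler cap, screwed on the neck in the middle of the jug's lid: upright, round, 50 mm across, 40 mm high, a thin grey bar drawn across its top along its own x (along the blender's x at the start); 55 to 105 g. Origin at the centre of its underside (140 mm above the counter while it sits on the lid, its top at 180 mm), z up.
- speed (a joint): Speed slider: position of its grip along the track in m, 0 to 0.10, growing to the blender's +y. OFF is 0.025. It stays where it is left; friction about 1.5 N.
- speed_top (a point): Centre of the top face of the slider's black grip, an upright block 28 mm (blender's x) by 20 mm (blender's y, along the track), 40 mm high, top 100 mm above the counter. The aluminium track is 40 mm wide and 59 mm high above the counter, 75 mm to -x of the blender's origin.
- off_mark (a point): Where the centre of the grip's top face is when the slider is at OFF. On the base it is shown by the long raised white rib (6 mm wide) that crosses the track's line: 30 mm of it on the track's jug side, 18 mm on its other side; the other settings have only short thin ticks, on the jug side.
- cup: Bystander: open steel cup, 72 mm wide and 75 mm high, upright on the counter; origin at the centre of its underside.
- salt: Bystander: salt shaker, 42 mm wide and 95 mm high, upright on the counter; origin at the centre of its underside.
- sponge: Bystander: kitchen sponge, 110 x 70 x 32 mm, lying flat on the counter; origin at the centre of its underside.
There are look-alikes about, which are no part of the job. Of the things that look like the cap, the middle-sized one is meant.

How it is judged:
On the way, in this order (a step that is already met when the one before it is completed fails the run):
1. the speed slider stands at OFF (value of joint speed between 0.017 and 0.033 m), for 0.3 s.
2. the cap is unscrewed and lifted clear of the neck by the gripper (z of cap in the frame of neck above 0.025 m and contact force between the fingers and cap above 1 N), for 0.2 s.
At the end, for the whole second after the job is handed in: The slider is within 8 mm of OFF; the cap is held between the fingers with its underside at least 47 mm above the jug's lid, within 20 degrees of level, still, and touching nothing of the blender (all of step 1 and height (world z) of cap above 0.187 m and angle between cap's own z axis and vertical below 0.35 rad and contact force between the fingers and cap above 1 N and linear speed of cap below 0.02 m/s and contact force between cap and blender below 0.1 N); the arm keeps its last pose, push and grip.
It fails at once if the cup, salt shaker or sponge is moved by more than 30 mm (distance of any of cup, salt, sponge from where it was at the start of the episode above 0.03 m).
It also fails if it takes over 64 s, if anything falls off the work surface, if the arm or the gripper's body presses on something with over 40 N, if the wrist force passes 120 N, or if a joint passes its speed limit or range.

### The arm

A 6-joint arm with a two-finger parallel gripper is mounted at the origin on the work surface. World frame = base frame: x ahead of the robot, y to its left, z up, the work surface at z = 0. Lengths are in m, angles in rad, forces in N, time in s.
With the tool pointing down it reaches from about 0.225 to 0.875 m from the base axis. Payload 3.4 kg.
Tool frame: the origin (TCP) lies between the finger pads; the fingertips stand 8 mm ahead of it and the grasp point (between the pads) lies 11 mm behind it; z points along the fingers, y is the line along which they close (so a half turn about z gives the same grasp; the last joint's range is limited). The gripper opens to 85 mm and grips with 20 to 120 N. Pads are 22 mm wide; open, the fingers measure 114 mm over their backs; the gripper's body (76 mm by 85 mm) begins 54 mm behind the grasp point. The pads swing forward as they close: fully open they stand 13 mm farther back than shut.
Start: joints at [1.038, 0.276, 1.505, -0, 1.361, -0.121], TCP at [0.23, 0.527, 0.239] pointing down, gripper open.
Joint ranges: [-2.89, 2.89], [-0.75, 2.08], [0.22, 2.7], [-1.18, 4.32], [0.11, 2.71], [-2.7, 2.7]. Speed limits (rad/s): [2.57, 2.57, 3.14, 3.14, 3.14, 3.14].

### API

Orientations are given as a unit quaternion [w, x, y, z].
In Python, from rig import manip gives the robot as it stands.
- The arm moves only by the tool move_arm, never from a script. Its argument "deltas" is a list that holds one entry, the list of rows, each a list of 5 numbers: the shift along the tool's x, y, z normalised to -1 to 1, where 1 is 80 cm, then the turn about the tool's z normalised to -1 to 1, where 1 is 120 degrees, then the closure, from -1 (fully open) to 1 (shut). In form: [[[tx, ty, tz, twist, grip], ...]]. A call has 1 to 12 rows; each row is the pose to reach, as a shift and turn from the pose commanded when the call began, along the tool's axes at that moment; what a row does not reach only later rows make up. A row lasts 1/10 s, in which the tool goes at most 50 mm and 8.59 degrees, less where a joint would pass 70% of its speed; a pose out of reach is approached as far as the arm can. A call with a number of a shift or a turn outside -1 to 1 is refused whole. A call with a gripper value outside its range is refused whole. The fingers move at their own pace and stop on an object; "squeeze" is the grip in N (left out, the last holds). Time passes only in rows, so rows that repeat a pose let the fingers close. It gives the time, the measured TCP pose, the force, the opening and the grip force at its end, in the units of the state.
- manip.get_state(): the state, without advancing time (a new reading comes with each control period).
- manip.get_image(name): name is "scene" or "side" or "wrist"; returns the picture (480x640x3 uint8, red, green, blue); there is no depth.
- manip.camera_params(name): a dict with "fx", "fy", "cx", "cy" (pixels), "R" (3x3) and "t" (3): a world point X has camera coordinates R X + t; the wrist camera has in their place "tool_from_camera" (4x4, takes a point from camera to tool coordinates, whose origin is the TCP and whose axes are the flange's). Camera axes: x right, y down, z forward; pixel columns grow to the right and rows downward; lengths in m; the calibration is good to about 2 mm. The wrist camera is an equidistant fisheye: a pixel r from the principal point sees the ray r / f radians off the axis. A picture is of the moment at which its call begins: read the wrist's pose just before it. camera_params takes no time and is no camera call.
- manip.sign_off(): hands the job in; it is judged then, once.
The state is a dict: "clock": time; "qpos": joint angles; "qd": joint speeds; "effort": joint torques, N m; "position": TCP position; "ee_rot": TCP orientation; "contact_force": force on the tool from outside, world axes, zero at the start; "moment": the same for the moment, N m; "width": finger opening in m; "gripper_force": force on a finger pad.
Only numpy, scipy, OpenCV 4.12 (cv2) and the standard library are available. Lean on these libraries where they do the work, as an engineer would, in place of code of your own. Each camera call takes 0.05 s, during which the arm holds its last target. There are 200 camera calls.

## Working session

There is one attempt and no reset: what is moved stays moved. The work goes in short steps, Python scripts to look and compute and a tool call to move; the robot and the scene stay as the last step left them, time stands still between calls to the robot, and variables do not carry over. Pictures are saved under pics/ and viewed, at most 10 in all, crops included, and the job is handed in when it is done.

Besides the shell and the picture viewer there is one more tool, called after "Emit:" as name(argument=value, ...), one argument or row to a line, values as JSON. move_arm: Moves the arm, as the interface text tells. Scaled input: -1 to 1 covers 80 cm each way for a shift and 120 degrees each way for a turn. Its arguments: {"type":"object","properties":{"deltas":{"type":"array","items":{"type":"array","items":{"type":"array","items":{"type":"number","minimum":-1,"maximum":1}}}},"squeeze":{"type":"number"}},"required":["deltas"]}

```bash
mkdir -p pics
python3 - <<'E'
from rig import manip
import cv2,numpy as np
for n in("scene","side"):
    cv2.imwrite(f"pics/{n}0.png",manip.get_image(n)[:,:,::-1]); print(n,manip.camera_params(n))
print(manip.get_state()); print(manip.camera_params("wrist"))
E
```

```text
scene {'fx': 499.70415590473, 'fy': 499.70415590473, 'cx': 312.77776563836915, 'cy': 242.6584592986874, 'R': array([[ 0.37545792,  0.92683896, -0.00094887],
       [ 0.54708174, -0.2224463 , -0.80698154],
       [-0.74815301,  0.3024685 , -0.59057589]]), 't': array([-0.24257049, -0.22908804,  1.51322797])}
side {'fx': 543.0620379242068, 'fy': 543.0620379242068, 'cx': 318.6352912266073, 'cy': 232.77888190615312, 'R': array([[-0.96617213, -0.25718925,  0.01910776],
       [-0.20136315,  0.70600856, -0.67897333],
       [ 0.1611344 , -0.65985271, -0.73391423]]), 't': array([0.53761375, 0.16165315, 0.8595833 ])}
{'clock': 0.1, 'qpos': array([ 1.03800870e+00,  2.76540004e-01,  1.50600556e+00,  8.60568726e-06,
        1.36068236e+00, -1.21036693e-01]), 'qd': array([-0.00018354, -0.0010556 , -0.0040372 , -0.00098456, -0.00133829,
        0.00056091]), 'effort': array([ 1.66685462e-03, -4.17700052e+01, -2.46403974e+01, -1.32833343e-04,
        5.73242680e-03, -2.49722768e-05]), 'position': array([0.22991499, 0.52654313, 0.23852187]), 'ee_rot': array([-2.66543129e-04,  2.04425031e-01,  9.78881882e-01, -7.72978659e-04]), 'contact_force': array([0.19253941, 0.76075227, 0.00252352]), 'moment': array([-0.02340274, -0.05871809, -0.03386856]), 'gripper_force': 0.0, 'width': 0.08548110347159482}
{'fx': 371.64829954431775, 'fy': 371.64829954431775, 'cx': 316.77655845495605, 'cy': 237.27274517721418, 'tool_from_camera': array([[ 4.38290225e-04, -9.54432500e-01, -2.98426558e-01,
         7.69169167e-02],
       [ 9.99999904e-01,  4.10773769e-04,  1.54927053e-04,
         1.12587981e-03],
       [-2.52816126e-05, -2.98426597e-01,  9.54432588e-01,
        -1.35066041e-01],
       [ 0.00000000e+00,  0.00000000e+00,  0.00000000e+00,
         1.00000000e+00]])}
```

View pics/scene0.png

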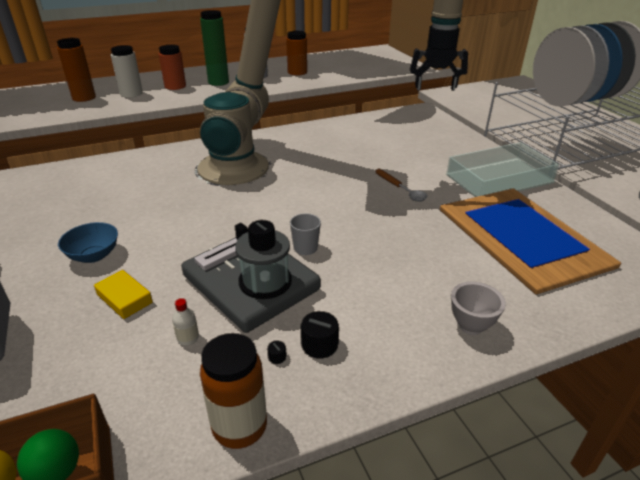

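View pics/side0.png

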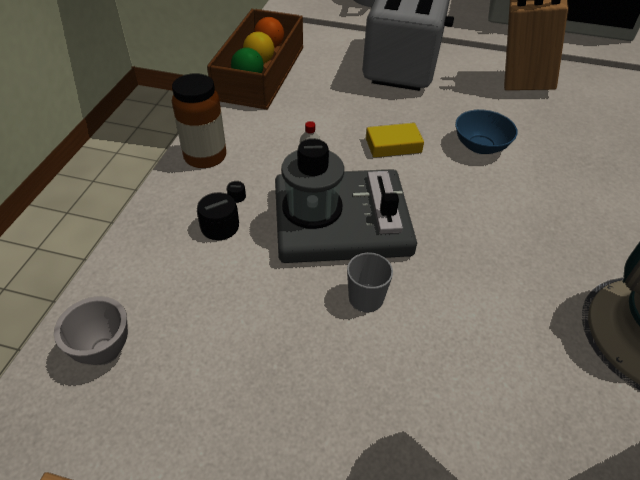

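The blender is around (345,205) in the side view. The cap is at (313,155), the slider grip at (390,203), and the cup at (369,283). I'll enlarge both views.

Run:
```python
import cv2,numpy as np
a=cv2.imread("pics/side0.png")[125:265,265:425]
b=cv2.imread("pics/scene0.png")[210:330,175:335]
cv2.imwrite("pics/c1.png",cv2.convertScaleAbs(cv2.resize(a,None,fx=4,fy=4,interpolation=2),alpha=1.5))
cv2.imwrite("pics/c2.png",cv2.convertScaleAbs(cv2.resize(b,None,fx=4,fy=4,interpolation=2),alpha=1.5))
```

```text
(no output)
```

View pics/c1.png

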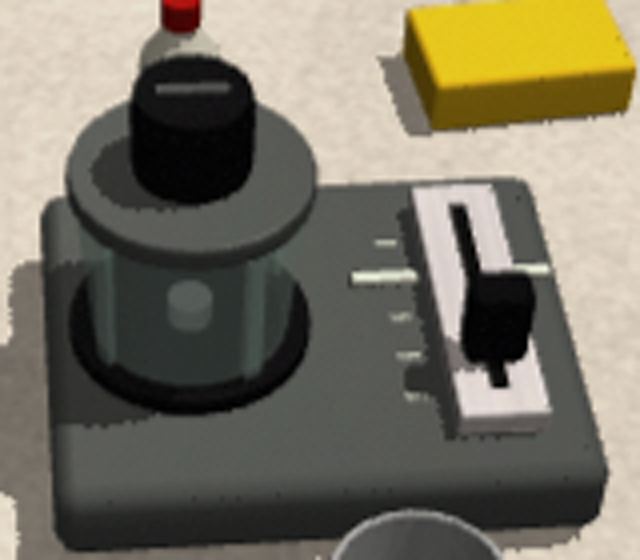

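View pics/c2.png

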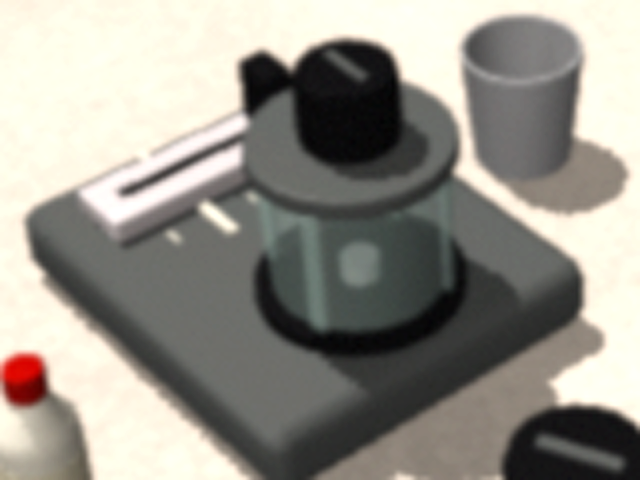

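Side crop: cap top centre is at (194,92), its bar from (155,89) to (229,87), and the grip top near (506,285). The rib runs from (350,278) to (550,268). Scene crop: cap top centre is at (347,64) and the grip top near (264,64).

```bash
cat > h.py <<'E'
from rig import manip
import numpy as np
def hit(n,u,v,z):
    c=manip.camera_params(n); R=c["R"];o=-R.T@c["t"]
    d=R.T@np.array([(u-c["cx"])/c["fx"],(v-c["cy"])/c["fy"],1]); return o+d*(z-o[2])/d[2]
def proj(n,X):
    c=manip.camera_params(n); p=c["R"]@np.asarray(X)+c["t"]; return np.array([c["fx"]*p[0]/p[2]+c["cx"],c["fy"]*p[1]/p[2]+c["cy"]])
S=lambda u,v,z:hit("side",265+u/4,125+v/4,z)[:2]
C=lambda u,v,z:hit("scene",175+u/4,210+v/4,z)[:2]
E
python3 - <<'E'
from h import *
np.set_printoptions(precision=4,suppress=True)
cs,cc=S(194,92,.18),C(347,64,.18);print("cap",cs,cc)
print("bar",S(155,89,.18),S(229,87,.18))
a,b=S(350,278,.047),S(550,268,.047);d=a-b;print("rib",a,b,np.linalg.norm(d),np.degrees(np.arctan2(d[1],d[0])))
print("lid ctr",S(192,170,.14),C(352,145,.14))
print("grip",S(506,285,.1),C(264,64,.1))
print("track",S(412,188,.059),S(492,184,.059),S(462,432,.059),S(549,413,.059))
print("track scene",C(80,192,.059),C(122,230,.059))
print("cup rim",S(418,562,.075),C(521,45,.075))
E
```

```text
cap [ 0.5902 -0.0813] [ 0.5938 -0.082 ]
bar [ 0.6058 -0.0787] [ 0.5775 -0.0884]
rib [ 0.5283 -0.1327] [ 0.4407 -0.165 ] 0.09339041585696643 20.211111778049663
lid ctr [ 0.5902 -0.08  ] [ 0.6032 -0.085 ]
grip [ 0.4549 -0.0906] [ 0.4626 -0.093 ]
track [ 0.5115 -0.1885] [ 0.4757 -0.2019] [ 0.4602 -0.0404] [ 0.4265 -0.0615]
track scene [ 0.4828 -0.2023] [ 0.5227 -0.1886]
cup rim [0.4631 0.0476] [0.4628 0.0558]
```

```bash
cat >> h.py <<'E'
from scipy.spatial.transform import Rotation as Ro
def rel(x,y,z,yaw):  # yaw: world angle of tool y, deg -> normalised shift/turn
    s=manip.get_state(); q=s["ee_rot"]; M=Ro.from_quat([*q[1:],q[0]]).as_matrix()
    d=M.T@(np.array([x,y,z])-s["position"])
    t=(np.degrees(np.arctan2(M[1,1],M[0,1]))-yaw+180)%360-180
    print("row",np.round(d/.8,4),"twist",round(t/120,4),"deg",round(t,1),"pos",s["position"].round(4),"q",s["qpos"].round(2),"t",s["clock"])
E
python3 -c "
from h import *
rel(.459,-.092,.20,-70.2)"
```

```text
row [-0.5719 -0.5939  0.049 ] twist 1.1384 deg 136.6 pos [0.2299 0.5265 0.2385] q [ 1.04  0.28  1.51  0.    1.36 -0.12] t 0.1
```

Emit:
move_arm(
  deltas=[
    [[-0.572,-0.594,0.0,1.0,-1],[-0.572,-0.594,0.0,1.0,-1],[-0.572,-0.594,0.0,1.0,-1],[-0.572,-0.594,0.0,1.0,-1],[-0.572,-0.594,0.0,1.0,-1],[-0.572,-0.594,0.0,1.0,-1],[-0.572,-0.594,0.0,1.0,-1],[-0.572,-0.594,0.0,1.0,-1],[-0.572,-0.594,0.0,1.0,-1],[-0.572,-0.594,0.0,1.0,-1],[-0.572,-0.594,0.0,1.0,-1],[-0.572,-0.594,0.0,1.0,-1]],
  ],
)

```text
clock: 1.3
position: [0.4386, -0.0377, 0.2392]
ee_rot: [-0.0, 0.895, 0.445, 0.0]
contact_force: [1.1, 0.5, 0.6]
width: 0.0854
gripper_force: 0.0
```

```bash
python3 -c "
from h import *
rel(.459,-.092,.20,-70.2)"
```

```text
row [-0.0388  0.0613  0.049 ] twist 0.2757 deg 33.1 pos [ 0.4386 -0.0377  0.2392] q [-0.24  0.07  1.77  0.    1.3   0.4 ] t 1.3
```

Emit:
move_arm(
  deltas=[
    [[-0.039,0.061,0.049,0.276,-1],[-0.039,0.061,0.049,0.276,-1],[-0.039,0.061,0.049,0.276,-1],[-0.039,0.061,0.049,0.276,-1],[-0.039,0.061,0.049,0.276,-1],[-0.039,0.061,0.049,0.276,-1]],
  ],
)

```text
clock: 1.9
position: [0.4588, -0.0898, 0.1999]
ee_rot: [-0.0, 0.984, 0.176, -0.0]
contact_force: [0.3, -0.3, 0.3]
width: 0.0856
gripper_force: 0.0
```

Run:
```python
from h import *
import cv2
rel(.459,-.092,.20,-70.2)
a=manip.get_image("wrist")[:,:,::-1]
cv2.imwrite("pics/w1.png",cv2.convertScaleAbs(a,alpha=1.6))
s=manip.get_state();q=s["ee_rot"];M=Ro.from_quat([*q[1:],q[0]]).as_matrix()
c=manip.camera_params("wrist");T=c["tool_from_camera"]
def pw(X):
    p=T[:3,:3].T@(M.T@(np.array(X)-s["position"])-T[:3,3]);r=np.hypot(p[0],p[1]);th=np.arctan2(r,p[2])
    return (c["fx"]*th*p[:2]/r+[c["cx"],c["cy"]]).round(0)
print("grip",pw([.459,-.092,.1]),"off",pw([.479,-.151,.1]),"cap",pw([.592,-.0815,.18]))
```

```text
row [-0.0008  0.0026 -0.0002] twist 0.0042 deg 0.5 pos [ 0.4588 -0.0898  0.1999] q [-0.34  0.14  1.79  0.    1.21  0.87] t 1.9
grip [322. 243.] off [413. 245.] cap [411.  11.]
```

View pics/w1.png

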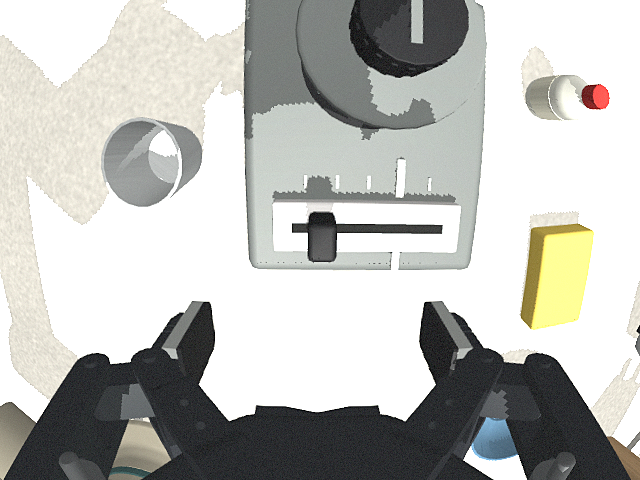

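Wrist view: the grip top is at (322,241), which matches the predicted (322,243). The rib's jug side is at (401,178), its far side at (395,261), and the cap bar centre near (416,20).

```bash
cat >> h.py <<'E'
def wray(u,v,z):
    s=manip.get_state();q=s["ee_rot"];M=Ro.from_quat([*q[1:],q[0]]).as_matrix()
    c=manip.camera_params("wrist");T=c["tool_from_camera"]
    p=np.array([u-c["cx"],v-c["cy"]]);r=np.hypot(*p);th=r/c["fx"]
    d=M@T[:3,:3]@np.array([*(np.sin(th)*p/r),np.cos(th)]);o=s["position"]+M@T[:3,3]
    return (o+d*(z-o[2])/d[2])[:2].round(4)
E
python3 - <<'E'
from h import *
bx=np.array([.9409,.3387]);by=np.array([-.3387,.9409])
o=np.array([.592,-.0815])-.055*bx
for n,p in dict(ribj=wray(401,178,.046),ribf=wray(395,261,.046),grip=wray(322,241,.1),cap=wray(416,20,.18),ribj0=wray(401,159,.046),ribf0=wray(395,269,.046)).items(): print(n,p,"blender xy",(p-o)@bx,(p-o)@by)
rel(.459,-.092,.083,-70.2)
E
```

```text
ribj [ 0.5151 -0.139 ] blender xy -0.036829882499999966 -0.028055720000000013
ribf [ 0.4488 -0.1626] blender xy -0.10720487249999998 -0.027805149999999987
grip [ 0.4601 -0.0916] blender xy -0.07252500249999996 0.03517143999999999
cap [ 0.5889 -0.0847] blender xy 0.05099994750000001 -0.0019609099999999945
ribj0 [ 0.5292 -0.1331] blender xy -0.02156486249999996 -0.027280079999999998
ribf0 [ 0.4421 -0.1657] blender xy -0.11455887249999996 -0.028452649999999982
row [-0.0009  0.0027  0.1463] twist 0.0041 deg 0.5 pos [ 0.4589 -0.0897  0.2   ] q [-0.34  0.14  1.79  0.    1.21  0.87] t 1.95
```

Emit:
move_arm(
  deltas=[
    [[0,0.002,0.05,0,-1],[0,0.002,0.1,0,-1],[0,0.002,0.146,0,-1],[0,0.002,0.146,0,-1],[0,0.002,0.146,0,1],[0,0.002,0.146,0,1],[0,0.002,0.146,0,1],[0,0.002,0.146,0,1],[0,0.002,0.146,0,1],[0,0.002,0.146,0,1]],
  ],
  squeeze=25,
)

```text
clock: 2.95
position: [0.4604, -0.0917, 0.0846]
ee_rot: [0.001, 0.985, 0.175, 0.001]
contact_force: [0.0, 0.2, 6.3]
width: 0.0194
gripper_force: 29.9
```

Run:
```python
from h import *
p=manip.get_state()["position"][:2]
bx=np.array([.9409,.3387]);by=np.array([-.3387,.9409])
o=np.array([.592,-.0815])-.055*bx
print((p-o)@bx,(p-o)@by,manip.get_state()["width"])
t=p+by*(-.0272-(p-o)@by); rel(*t,.083,-70.2)
```

```text
-0.07224453738937109 0.034983760429076284 0.0194376513432099
row [-0.0005  0.0777  0.0021] twist 0.0029 deg 0.3 pos [ 0.4604 -0.0917  0.0846] q [-0.35  0.27  1.96  0.    0.92  0.87] t 2.95
```

Emit:
move_arm(
  deltas=[
    [[0,0.015,-0.001,0,1],[0,0.03,-0.001,0,1],[0,0.045,-0.001,0,1],[0,0.06,-0.001,0,1],[0,0.07,-0.001,0,1],[0,0.078,-0.001,0,1],[0,0.078,-0.001,0,1],[0,0.078,-0.001,0,1],[0,0.078,-0.001,0,1]],
  ],
)

```text
clock: 3.85
position: [0.482, -0.1517, 0.0846]
ee_rot: [0.001, 0.985, 0.175, 0.001]
contact_force: [0.7, -1.8, 5.2]
width: 0.0197
gripper_force: 29.7
```

Run:
```python
from h import *
import cv2
p=manip.get_state()["position"][:2]
bx=np.array([.9409,.3387]);by=np.array([-.3387,.9409])
o=np.array([.592,-.0815])-.055*bx
print((p-o)@bx,(p-o)@by,manip.get_state()["width"])
rel(*p,.25,-70.2)
```

```text
-0.072238871472235 -0.02882015494922431 0.019718874067395628
row [ 2.000e-04  5.000e-04 -2.068e-01] twist 0.0028 deg 0.3 pos [ 0.482  -0.1517  0.0846] q [-0.44  0.31  1.88 -0.    0.94  0.78] t 3.85
```

Emit:
move_arm(
  deltas=[
    [[0,0.078,-0.001,0,1],[0,0.077,-0.001,0,-1],[0,0.077,-0.001,0,-1],[0,0.077,-0.001,0,-1],[0,0.077,-0.001,0,-1],[0,0.077,-0.05,0,-1],[0,0.077,-0.1,0,-1],[0,0.077,-0.15,0,-1],[0,0.077,-0.2,0,-1],[0,0.077,-0.2,0,-1],[0,0.077,-0.2,0,-1]],
  ],
)

```text
clock: 4.95
position: [0.5021, -0.2083, 0.2443]
ee_rot: [0.0, 0.985, 0.175, 0.0]
contact_force: [-0.2, -0.2, -0.7]
width: 0.0854
gripper_force: 0.0
```

Run:
```python
from h import *
import cv2
rel(.591,-.0825,.25,-10)
a=manip.get_image("wrist")[:,:,::-1]
cv2.imwrite("pics/w2.png",cv2.convertScaleAbs(a,alpha=1.4))
```

```text
row [ 0.1585 -0.1094 -0.0073] twist -0.4988 deg -59.9 pos [ 0.5021 -0.2083  0.2443] q [-0.52  0.23  1.56 -0.    1.35  0.7 ] t 4.95
```

View pics/w2.png

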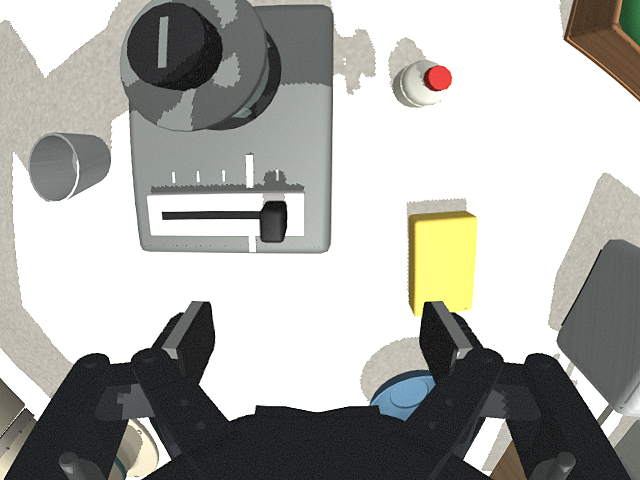

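My last call repeated the shift, because rows are relative to the pose at the start of each call. That dragged the slider past OFF. In the wrist view the grip top is at (277,222), while the rib is at (250,170) and (252,244). Nothing else looks moved. I'll grip the slider again and bring it back.

Run:
```python
from h import *
bx=np.array([.9409,.3387]);by=np.array([-.3387,.9409])
o=np.array([.592,-.0815])-.055*bx
for n,p in dict(ribj=wray(250,171,.046),ribf=wray(252,244,.046),grip=wray(275,220,.1),cap=wray(164,42,.18),capc=wray(169,45,.18)).items(): print(n,p,"blender xy",(p-o)@bx,(p-o)@by)
g=wray(275,220,.1)
t=o-bx*.073+by*((g-o)@by)
rel(*t,.16,-70.2);rel(*t,.085,-70.2)
```

```text
ribj [ 0.5132 -0.1375] blender xy -0.038109542499999975 -0.026000840000000008
ribf [ 0.4475 -0.1603] blender xy -0.10764903249999995 -0.025200770000000004
grip [ 0.493  -0.1748] blender xy -0.06974923249999998 -0.054254670000000005
cap [ 0.5915 -0.0835] blender xy 0.05385272750000006 -0.0017124500000000173
capc [ 0.5905 -0.0871] blender xy 0.051692507500000054 -0.004760990000000009
row [ 0.0004 -0.0422  0.1037] twist 0.0029 deg 0.3 pos [ 0.5014 -0.2078  0.2429] q [-0.52  0.23  1.56 -0.    1.35  0.7 ] t 5.0
row [ 0.0006 -0.0421  0.1975] twist 0.0029 deg 0.3 pos [ 0.5014 -0.2078  0.2429] q [-0.52  0.23  1.56 -0.    1.35  0.7 ] t 5.0
```

Emit:
move_arm(
  deltas=[
    [[0,-0.042,0.05,0,-1],[0,-0.042,0.1,0,-1],[0,-0.042,0.1,0,-1],[0,-0.042,0.15,0,-1],[0,-0.042,0.197,0,-1],[0,-0.042,0.197,0,-1],[0,-0.042,0.197,0,1],[0,-0.042,0.197,0,1],[0,-0.042,0.197,0,1],[0,-0.042,0.197,0,1],[0,-0.042,0.197,0,1],[0,-0.042,0.197,0,1]],
  ],
)

```text
clock: 6.2
position: [0.4906, -0.1747, 0.0879]
ee_rot: [-0.001, 0.985, 0.174, 0.001]
contact_force: [-1.5, 5.8, 7.3]
width: 0.0193
gripper_force: 28.7
```

```bash
cat >> h.py <<'E'
bx=np.array([.9409,.3387]);by=np.array([-.3387,.9409])
o=np.array([.592,-.0815])-.055*bx
E
python3 - <<'E'
from h import *
p=manip.get_state()["position"][:2]
print((p-o)@bx,(p-o)@by,manip.get_state()["width"])
rel(*(p+by*(-.0268-(p-o)@by)),.085,-70.2)
E
```

```text
-0.07192190047375095 -0.05332213242453808 0.019272831225077024
row [ 0.0002 -0.0331  0.0037] twist 0.0024 deg 0.3 pos [ 0.4906 -0.1747  0.0879] q [-0.48  0.33  1.84  0.    0.97  0.74] t 6.2
```

Emit:
move_arm(
  deltas=[
    [[0,-0.012,0,0,1],[0,-0.024,0,0,1],[0,-0.034,0,0,1],[0,-0.034,0,0,1],[0,-0.034,0,0,1],[0,-0.034,0,0,1]],
  ],
)

```text
clock: 6.8
position: [0.4818, -0.1501, 0.0879]
ee_rot: [0.0, 0.985, 0.175, 0.001]
contact_force: [-1.2, 0.8, 7.4]
width: 0.0193
gripper_force: 28.8
```

Run:
```python
from h import *
p=manip.get_state()["position"][:2]
print((p-o)@bx,(p-o)@by,manip.get_state()["width"])
```

```text
-0.07189978107676026 -0.027207300920971417 0.019298812253674573
```

Now I'll open in place (zero shift) and then rise.

Emit:
move_arm(
  deltas=[
    [[0,0,0,0,1],[0,0,0,0,-1],[0,0,0,0,-1],[0,0,0,0,-1],[0,0,0,0,-1],[0,0,-0.05,0,-1],[0,0,-0.1,0,-1],[0,0,-0.15,0,-1],[0,0,-0.2,0,-1],[0,0,-0.2,0,-1],[0,0,-0.2,0,-1]],
  ],
)

```text
clock: 7.9
position: [0.4816, -0.1508, 0.2471]
ee_rot: [0.0, 0.985, 0.175, 0.001]
contact_force: [-0.5, -0.7, 0.0]
width: 0.0857
gripper_force: 0.0
```

Run:
```python
from h import *
import cv2
rel(.5915,-.0825,.25,-10)
a=manip.get_image("wrist")[:,:,::-1]
cv2.imwrite("pics/w3.png",cv2.convertScaleAbs(a,alpha=1.4))
```

```text
row [ 0.1584 -0.0328 -0.0034] twist -0.4987 deg -59.8 pos [ 0.4816 -0.1508  0.2471] q [-0.44  0.16  1.64  0.    1.34  0.78] t 7.9
```

View pics/w3.png

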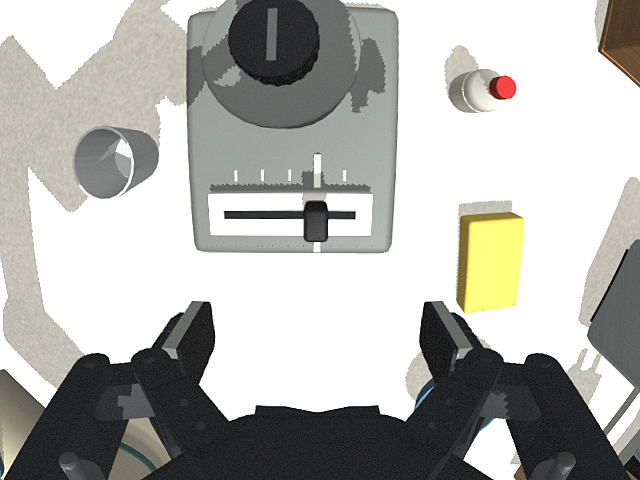

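The slider is on the rib: grip at x=316, rib at x=317. The cap bar centre is at (271,35), so next I go over the cap.

Run:
```python
from h import *
p=wray(271,35,.18);print(p,(p-o)@bx,(p-o)@by)
rel(.591,-.0825,.25,-10)
```

```text
[ 0.5906 -0.0828] 0.05324300750000005 -0.0007489900000000055
row [ 0.1586 -0.0323 -0.0054] twist -0.4987 deg -59.8 pos [ 0.4808 -0.1504  0.2457] q [-0.44  0.17  1.64  0.    1.34  0.78] t 7.95
```

Emit:
move_arm(
  deltas=[
    [[0.158,-0.033,-0.003,-0.5,-1],[0.158,-0.033,-0.003,-0.5,-1],[0.158,-0.033,-0.003,-0.5,-1],[0.158,-0.033,-0.003,-0.5,-1],[0.158,-0.033,-0.003,-0.5,-1],[0.158,-0.033,-0.003,-0.5,-1],[0.158,-0.033,-0.003,-0.5,-1],[0.158,-0.033,-0.003,-0.5,-1],[0.158,-0.033,-0.003,-0.5,-1]],
  ],
)

```text
clock: 8.85
position: [0.5902, -0.0822, 0.2472]
ee_rot: [-0.001, 0.766, 0.643, -0.001]
contact_force: [-0.5, -0.1, -0.4]
width: 0.0855
gripper_force: 0.0
```

Run:
```python
from h import *
rel(.591,-.0825,.163,-10)
```

```text
row [-0.0002  0.0014  0.1052] twist -0.0002 deg -0.0 pos [ 0.5902 -0.0822  0.2472] q [-0.26  0.31  1.44  0.    1.4  -0.08] t 8.85
```

Emit:
move_arm(
  deltas=[
    [[0,0.001,0.05,0,-1],[0,0.001,0.09,0,-1],[0,0.001,0.105,0,-1],[0,0.001,0.105,0,-1],[0,0.001,0.105,0,1],[0,0.001,0.105,0,1],[0,0.001,0.105,0,1],[0,0.001,0.105,0,1],[0,0.001,0.105,0,1]],
  ],
  squeeze=40,
)

```text
clock: 9.75
position: [0.5933, -0.0829, 0.1672]
ee_rot: [0.002, 0.765, 0.644, 0.002]
contact_force: [-0.2, -0.4, 6.1]
width: 0.0481
gripper_force: 41.8
```

```bash
python3 -c "
from h import *
rel(.591,-.0825,.163,-10);print(manip.get_state()['moment'])"
```

```text
row [-0.     -0.003   0.0052] twist 0.0012 deg 0.1 pos [ 0.5933 -0.0829  0.1672] q [-0.26  0.36  1.57  0.    1.21 -0.08] t 9.75
[-0.03465633 -0.05272007 -0.02851291]
```

Emit:
move_arm(
  deltas=[
    [[0,0,-0.001,-0.05,1],[0,0,-0.001,-0.1,1],[0,0,-0.001,-0.15,1],[0,0,-0.001,-0.2,1],[0,0,-0.001,-0.2,1],[0,0,-0.001,-0.2,1]],
  ],
)

```text
clock: 10.35
position: [0.5926, -0.0828, 0.1672]
ee_rot: [0.001, 0.616, 0.788, 0.001]
contact_force: [1.3, 0.8, 5.9]
width: 0.0484
gripper_force: 41.7
```

```bash
python3 -c "
from h import *
rel(.591,-.0825,.163,14);print(manip.get_state()['moment'])"
```

```text
row [ 0.0008 -0.0019  0.0052] twist 0.0001 deg 0.0 pos [ 0.5926 -0.0828  0.1672] q [-0.26  0.36  1.57  0.    1.21 -0.5 ] t 10.35
[-0.05996777 -0.11535156  0.03752406]
```

It turned 24° with almost no torque, so counter-clockwise is the right direction. I'll carry on to about 60°.

Emit:
move_arm(
  deltas=[
    [[0,0,0,-0.06,1],[0,0,0,-0.12,1],[0,0,0,-0.18,1],[0,0,0,-0.24,1],[0,0,0,-0.3,1],[0,0,0,-0.3,1],[0,0,0,-0.3,1]],
  ],
)

```text
clock: 11.05
position: [0.5926, -0.0827, 0.1672]
ee_rot: [0.001, 0.342, 0.94, 0.0]
contact_force: [0.2, 0.5, 6.5]
width: 0.0481
gripper_force: 41.7
```

```bash
python3 -c "
from h import *
rel(.591,-.0825,.163,50);print(manip.get_state()['moment'])"
```

```text
row [ 0.0017 -0.0011  0.0052] twist 0.0001 deg 0.0 pos [ 0.5926 -0.0827  0.1672] q [-0.26  0.36  1.57  0.    1.21 -1.13] t 11.05
[ 0.08878079 -0.119547    0.03609199]
```

Now a gentle test lift.

Emit:
move_arm(
  deltas=[
    [[0,0,-0.004,0,1],[0,0,-0.008,0,1],[0,0,-0.012,0,1],[0,0,-0.016,0,1],[0,0,-0.016,0,1]],
  ],
)

```text
clock: 11.55
position: [0.5918, -0.0825, 0.1789]
ee_rot: [0.0, 0.341, 0.94, 0.0]
contact_force: [1.3, 0.0, -0.1]
width: 0.0483
gripper_force: 41.4
```

The cap is free: it rose 12 mm with no pull. I'll lift it the rest of the way.

Emit:
move_arm(
  deltas=[
    [[0,0,-0.02,0,1],[0,0,-0.04,0,1],[0,0,-0.06,0,1],[0,0,-0.08,0,1],[0,0,-0.09,0,1],[0,0,-0.095,0,1],[0,0,-0.095,0,1],[0,0,-0.095,0,1],[0,0,-0.095,0,1],[0,0,-0.095,0,1]],
  ],
)

```text
clock: 12.55
position: [0.5914, -0.0824, 0.2538]
ee_rot: [-0.001, 0.341, 0.94, -0.0]
contact_force: [0.3, 0.0, -0.8]
width: 0.0482
gripper_force: 41.8
```

Run:
```python
from h import *
import cv2
s=manip.get_state();print(s["position"],s["width"],s["gripper_force"])
a=manip.get_image("side")[80:290,220:440,::-1]; b=manip.get_image("scene")[170:340,150:350,::-1]
f=lambda i:cv2.convertScaleAbs(cv2.resize(i,(390,400),interpolation=2),alpha=1.4)
cv2.imwrite("pics/f.png",np.hstack([f(a),f(b)]))
```

```text
[ 0.59141801 -0.08243646  0.2537932 ] 0.0482100491504125 41.84791565872729
```

View pics/f.png

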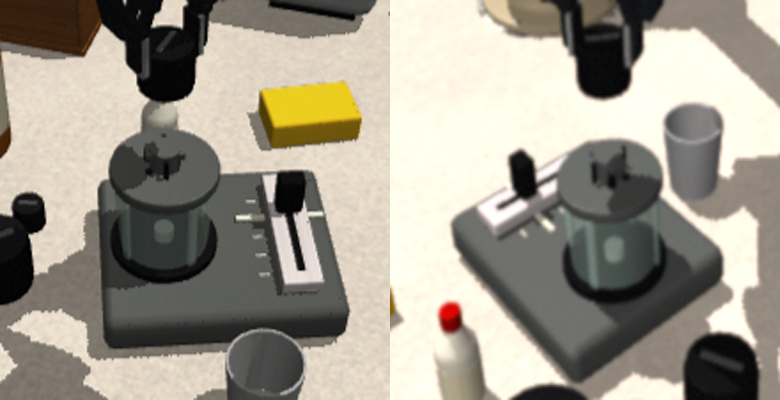

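The cap is held level well above the bare neck (left view, (165,60)). The slider is at the rib (left view, (290,190) against the rib at y≈215, with the grip standing taller), and the bystanders haven't moved. Handing in.

```bash
python3 -c "
from rig import manip
print(manip.sign_off())"
```

```text
the job is handed in; nothing more can be done
None
```

The job is handed in, with no verdict returned: the slider is at OFF (after one overshoot that I brought back), and the cap, unscrewed counter-clockwise, is held level about 8 cm above the lid with the cup, salt shaker and sponge left where they were.

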